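Scan the sample, then unlatch and raise the sieve shaker's hold-down arm

TASK

Take the yellow code reader out of its holster, aim it straight down at the barcode label on the sieve cover from about 7 cm above it, hold it steady there for a good second, then put it back upright in its holster and let go of it. Then free the sieve shaker's blue hold-down arm: pull its red latch tab sideways against the spring, lift the arm off the ball to about 30 degrees, and finish still holding it raised and still, so that I can take the sieves out. Do not knock the bottle, jars, beaker or spare sieve about.

Things in the scene. Friction and masses are not known exactly. Their poses are not given: they have to be found in the camera images.
- scanner: Yellow and black cordless code reader, a straight round stick 125 mm long, 0.12 kg, standing loosely in its holster with its scan window down. Origin at the centre of the window in its lower end; z runs up along the stick to its other end. The black head is 34 mm in diameter up to 30 mm from the window; the yellow grip is 27 mm in diameter from 40 to 118 mm.
- scanner_grip (a point): Point on the stick's axis, 85 mm above the window, where it is best gripped from above (27 mm across).
- scanner_window (a point): Centre of the reader's scan window, at its lower end (same point as its origin). The reader looks out of it along the stick, away from the grip.
- scan_spot (a point): Point 70 mm straight out of the scan window, where the reader reads best (on the stick's axis, below the window when it is held upright).
- holster: Grey cup on a black 90 mm disc, fixed to the bench; it may stand on the left or the right of the shaker. Origin at its underside on the axis; the round well is 44 mm across inside, its floor 8 mm and its rim 52 mm above the bench.
- holster_in (a point): Centre of the well's floor, 8 mm above the bench, where the reader's window rests when it is home.
- shaker: Sieve shaker, fixed: white base 310 x 230 x 69 mm high, on it a round stack (157 mm across) of pan, two brass sieves and steel cover, cover top 161 mm above the bench. Origin on the bench under the stack's middle; x points from the front panel to the rear hinge column, y to the side to which the latch is pulled, z up. Its front faces the robot within 0.4 rad.
- label (a point): Centre of the white barcode label, 36 mm by 30 mm, lying face up on the cover at (-32, -42, 162) mm in the shaker's frame. Its axes are the shaker's.
- ball_center (a point): Centre of the 22 mm steel ball on the middle of the cover, 187 mm above the bench, hidden in the arm's socket while the arm is down.
- hold_arm (a joint): Angle of the blue hold-down arm (rad): 0 = down, socket on the ball; grows as it is lifted, stop at 0.95. The hinge pin lies along the shaker's y at (170, 0, 195) mm in the shaker's frame, 170 mm behind the ball. The arm weighs about 0.55 kg, has little friction and falls back when let go. It cannot be lifted while the latch is in (0.01 rad of play).
- coupler (a point): Centre of the socket at the arm's free end, at the ball's centre while the arm is down; it moves and turns with the arm. The socket housing is 46 mm by 40 mm (y) with its top 18 mm above this point.
- latch (a joint): Travel of the spring latch in the arm (m): 0 = in, tooth under the ball's shoulder; it is pulled along the arm's +y to the stop at 0.013, and from about 0.008 the arm is free. The spring pushes it back with 4 N at 0 and 8 N at 0.013. Once the arm is up, the latch may slide back.
- latch_tab (a point): Grip point on the latch's upright red finger tab, 14 mm below the tab's top. The tab is a flat plate 10 mm thick (along y), 26 mm wide (along x), standing 42 mm clear above the socket housing; this point is at (0, 35, 233) mm in the shaker's frame while latched and moves and turns with arm and latch. Pinch its flat faces from above, pull towards +y.
- wash_bottle: White bottle with an orange cap, 72 mm across, 170 mm high, loose; origin under its centre.
- jar_a: Amber jar with white lid, 60 mm across, 75 mm high, loose; origin under its centre.
- jar_b: Clear jar with blue lid, 60 mm across, 75 mm high, loose; origin under its centre.
- spare_sieve: Spare brass sieve, 158 mm across, 48 mm high, loose; origin under its centre.
- beaker: Glass beaker, 72 mm across, 85 mm high, loose; origin under its centre.

How it is judged:
By the outcome, as a careful person would: the job done as asked, in the order asked, and still so for the second after the job is handed in, while the arm keeps its last pose, push and grip.
It also fails if it takes over 66 s, if anything falls off the work surface, if the arm or the gripper's body presses on something with over 40 N, if the wrist force passes 120 N, or if a joint passes its speed limit or range.

ROBOT

A 6-joint arm with a two-finger parallel gripper is mounted at the origin on the work surface. World frame = base frame: x ahead of the robot, y to its left, z up, the work surface at z = 0. Lengths are in m, angles in rad, forces in N, time in s.
With the tool pointing down it reaches from about 0.425 to 0.95 m from the base axis. Payload 3.5 kg.
Tool frame: the origin (TCP) lies midway between the tips of the shut fingers; the grasp point (between the pads) lies 19 mm behind it (ctrl.hold_point_z is the distance from the TCP to the grasp point, in m); z points along the fingers, y is the line along which they close (so a half turn about z gives the same grasp; the last joint's range is limited). The gripper opens to 85 mm and grips with 20 to 120 N. Pads are 22 mm wide; open, the fingers measure 114 mm over their backs; the gripper's body (76 mm by 85 mm) begins 54 mm behind the grasp point. The pads swing forward as they close: fully open they stand 13 mm farther back than shut.
Start: joints at [1.155, 0.286, 1.577, -0, 1.279, -0.15], TCP at [0.177, 0.651, 0.231] pointing down, gripper open.
Joint ranges: [-2.77, 2.77], [-0.9, 2.22], [0.21, 2.48], [-1.53, 4.67], [0.24, 2.81], [-2.84, 2.84]. Speed limits (rad/s): [2.79, 2.79, 3.14, 3.14, 3.14, 3.14].

INTERFACE

Orientations are given as a unit quaternion [x, y, z, w].
In Python, from plant import readout, cams, sign_off, ctrl gives the robot as it stands. The module is installed in compiled form; this text tells all that it offers.
- The arm moves only by the tool step_arm, never from a script. Its argument "increments" is a list of rows, each a list of 2 entries, a list of its own where there are three numbers: the shift along the world's x, y, z in mm, then the turn, a rotation vector about the world's x, y, z in rad. In form: [[[x, y, z], [rx, ry, rz]], ...]. A call has 1 to 8 rows; each row shifts and turns the commanded pose from where the row before left it; what a row does not reach is not made up. A row lasts 1/12 s, in which the tool goes at most 41.7 mm and 7.16 degrees, less where a joint would pass 70% of its speed; a pose out of reach is approached as far as the arm can. A call is refused whole if a number of a shift passes 41.7 or a number of a turn 0.125, either way. A call with a gripper value outside its range is refused whole. "fingers" is the opening, from -1 (shut) to 1 (fully open), set as the call begins (left out, the last holds). The fingers move at their own pace and stop on an object; "grip_force" is the grip in N (left out, the last holds). Time passes only in rows, so rows that do not move let the fingers close. It gives the time, the measured TCP pose, the force, the opening and the grip force at its end, in the units of the state.
- readout.get_state(): the state, without advancing time (a new reading comes with each control period).
- cams.read_camera(name): name is "scene" or "top" or "wrist"; returns the picture (420x560x3 uint8, red, green, blue); there is no depth.
- cams.get_calibration(name): a dict with "fx", "fy", "cx", "cy" (pixels), "eye" and "rotation" of the camera in the world; the wrist camera has in their place "T_tool_cam" (4x4, takes a point from camera to tool coordinates, whose origin is the TCP and whose axes are the flange's). Camera axes: x right, y up, looking along -z (the intrinsics and any distortion apply to the point x, -y, -z); pixel columns grow to the right and rows downward; lengths in m; the calibration is good to about 2 mm. A picture is of the moment at which its call begins: read the wrist's pose just before it. get_calibration takes no time and is no camera call.
- sign_off(): hands the job in; it is judged then, once.
The state is a dict: "time": time; "qpos": joint angles; "dq": joint speeds; "joint_efforts": joint torques, N m; "eef_pos": TCP position; "tcp_rot": TCP orientation; "contact_force": force on the tool from outside, world axes, zero at the start; "wrist_torque": the same for the moment, N m; "opening": opening from 0.0 (shut) to 1.0 (fully open); "finger_force": force on a finger pad.
Only numpy, scipy, OpenCV 4.12 (cv2) and the standard library are available. Lean on these libraries where they do the work, as an engineer would, in place of code of your own. Each camera call takes 0.05 s, during which the arm holds its last target. There are 200 camera calls.

## Working session

There is one attempt and no reset: what is moved stays moved. The work goes in short steps, Python scripts to look and compute and a tool call to move; the robot and the scene stay as the last step left them, time stands still between calls to the robot, and variables do not carry over. Pictures are saved under pics/ and viewed, at most 10 in all, crops included, and the job is handed in when it is done.

Besides the shell and the picture viewer there is one more tool, called after "Call:" by a JSON object that holds its "name" and its "arguments". step_arm: Moves the arm, as the interface text tells. Its arguments: {"type":"object","properties":{"increments":{"type":"array","items":{"type":"array"}},"fingers":{"type":"number"},"grip_force":{"type":"number"}},"required":["increments"]}

```bash
mkdir -p pics
python3 - <<'E'
from plant import readout,cams,ctrl
import cv2,numpy as np
s=readout.get_state();print(s, ctrl.hold_point_z)
for n in("scene","top","wrist"):
    im=cams.read_camera(n);cv2.imwrite(f"pics/{n}0.png",im[:,:,::-1]);print(n,cams.get_calibration(n))
E
```

```text
{'time': 0.0, 'qpos': array([ 1.15499413e+00,  2.87179725e-01,  1.57819638e+00,  1.85811690e-06,
        1.27859403e+00, -1.49983738e-01]), 'dq': array([-0.00018868,  0.00094513, -0.00029775,  0.00364758, -0.00263972,
        0.00074908]), 'joint_efforts': array([-1.25900737e-03, -4.05976260e+01, -2.92625999e+01, -1.97887061e-04,
        5.86518217e-03, -1.38714213e-05]), 'eef_pos': array([0.17701109, 0.6506891 , 0.22992731]), 'tcp_rot': array([ 1.32518441e-01,  9.91179827e-01, -1.14124184e-03, -3.32672759e-04]), 'contact_force': array([-0.99980915, -0.46400363, -0.31708904]), 'wrist_torque': array([-0.04929862, -0.00692512, -0.01228449]), 'finger_force': 0.0, 'opening': 0.9965707353640115} 0.0187
scene {'fx': 434.4938424155426, 'fy': 434.4938424155426, 'cx': 284.2238186286828, 'cy': 205.52552065367556, 'eye': array([1.29960622, 0.43589129, 0.68330408]), 'rotation': array([0.23869887, 0.41603511, 0.76990616, 0.42093009])}
top {'fx': 442.18836036018894, 'fy': 442.18836036018894, 'cx': 275.7310081517266, 'cy': 213.6079561970523, 'eye': array([ 0.47660883, -0.03304112,  1.17896085]), 'rotation': array([-0.02272144,  0.01823511,  0.71258305, -0.7009826 ])}
wrist {'fx': 340.3898924956474, 'fy': 340.3898924956474, 'cx': 281.63086636274915, 'cy': 210.23375022813397, 'T_tool_cam': array([[-1.51196067e-03,  9.66274553e-01,  2.57509615e-01,
         6.49102712e-02],
       [ 9.99998748e-01,  1.58135696e-03, -6.23907094e-05,
         4.52047189e-04],
       [-4.67501177e-04,  2.57509199e-01, -9.66275734e-01,
        -1.43090315e-01],
       [ 0.00000000e+00,  0.00000000e+00,  0.00000000e+00,
         1.00000000e+00]])}
```

View pics/top0.png

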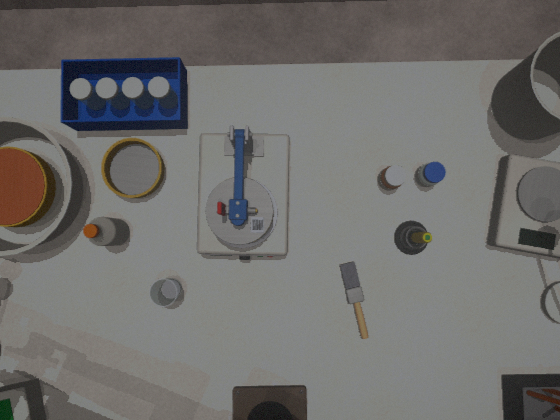

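View pics/scene0.png

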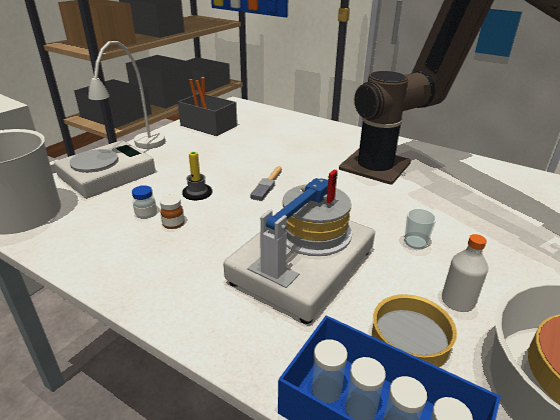

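```bash
cat > h.py <<'E'
import numpy as np,cv2
from scipy.spatial.transform import Rotation as R
from plant import readout,cams
def cam(n,s=None):
    c=cams.get_calibration(n);K=(c['fx'],c['fy'],c['cx'],c['cy'])
    if n=='wrist':
        s=s or readout.get_state();T=np.array(c['T_tool_cam']);Rt=R.from_quat(s['tcp_rot']).as_matrix()
        return K,np.array(s['eef_pos'])+Rt@T[:3,3],Rt@T[:3,:3]
    return K,np.array(c['eye']),R.from_quat(c['rotation']).as_matrix()
def ray(C,p):
    K,e,M=C;d=M@np.array([(p[0]-K[2])/K[0],-(p[1]-K[3])/K[1],-1.]);return e,d/np.linalg.norm(d)
def proj(C,P):
    K,e,M=C;q=M.T@(np.array(P)-e);return np.array([K[2]+K[0]*q[0]/-q[2],K[3]-K[1]*q[1]/-q[2]])
def plane(C,p,z):
    e,d=ray(C,p);return e+d*(z-e[2])/d[2]
def tri(obs):
    A=np.zeros((3,3));b=np.zeros(3)
    for C,p in obs:
        e,d=ray(C,p);P=np.eye(3)-np.outer(d,d);A+=P;b+=P@e
    X=np.linalg.solve(A,b)
    return X,[round(float(np.linalg.norm(proj(C,X)-p)),2) for C,p in obs]
def hsv(im): return cv2.cvtColor(im,cv2.COLOR_RGB2HSV)
def mask(im,lo,hi): return cv2.inRange(hsv(im),lo,hi)
def blobs(m,amin=8):
    n,l,st,c=cv2.connectedComponentsWithStats(m)
    return [(int(st[i,4]),st[i,:4].tolist(),c[i].round(1).tolist()) for i in range(1,n) if st[i,4]>=amin]
COL=dict(yellow=((22,150,60),(33,255,255)),red=((0,180,60),(4,255,255)),blue=((100,150,40),(120,255,255)),orange=((5,200,100),(14,255,255)))
def shot(n,name=None):
    s=readout.get_state();im=cams.read_camera(n)
    if name: cv2.imwrite(f'pics/{name}.png',im[:,:,::-1])
    return cam(n,s),im
E
python3 - <<'E'
from h import *
for n in('top','scene'):
    im=cv2.imread(f'pics/{n}0.png')[:,:,::-1].copy()
    for c in('yellow','red','blue'):print(n,c,blobs(mask(im,*COL[c]),10))
C=cam('top')
print('holster disc',plane(C,(410,238),.01),'robot',plane(C,(270,395),0))
print('coupler',plane(C,(238,208),.2),'label',plane(C,(258,224),.162),'hinge',plane(C,(240,135),.2),'tab',plane(C,(220,208),.24))
im=cv2.imread('pics/top0.png');a=cv2.resize(im[120:270,190:300],None,fx=4,fy=4,interpolation=cv2.INTER_CUBIC);b=cv2.resize(im[200:270,380:450],None,fx=4,fy=4,interpolation=cv2.INTER_CUBIC)
o=np.zeros((600,720,3),np.uint8);o[:600,:440]=a;o[:280,440:]=b;cv2.imwrite('pics/c1.png',o)
E
```

```text
top yellow [(42, [423, 233, 9, 9], [426.8, 237.0])]
top red []
top blue [(2930, [61, 58, 121, 68], [124.1, 95.2]), (15, [137, 62, 6, 8], [139.9, 65.3]), (17, [98, 64, 8, 6], [100.9, 66.5]), (16, [110, 65, 7, 6], [113.0, 67.2]), (166, [426, 163, 19, 19], [435.3, 172.1])]
scene yellow [(51, [214, 0, 9, 6], [218.2, 2.4]), (226, [189, 152, 11, 29], [194.0, 166.7]), (17, [411, 296, 9, 4], [415.8, 297.2]), (18, [421, 298, 10, 5], [424.9, 299.8])]
scene red [(194, [327, 170, 10, 33], [331.0, 186.6])]
scene blue [(669, [212, 0, 75, 17], [260.0, 7.0]), (1511, [475, 9, 46, 48], [497.8, 32.2]), (796, [266, 178, 62, 51], [301.4, 200.2]), (223, [132, 186, 20, 14], [141.5, 192.3]), (8435, [278, 316, 223, 104], [372.1, 378.4])]
holster disc [ 0.47423409 -0.37877825  0.01      ] robot [ 7.13161479e-02 -3.47632627e-03 -2.22044605e-16]
coupler [0.54729685 0.05628507 0.2       ] label [0.51236485 0.01412224 0.162     ] hinge [0.71127457 0.04994894 0.2       ] tab [0.54504923 0.09100127 0.24      ]
```

View pics/c1.png

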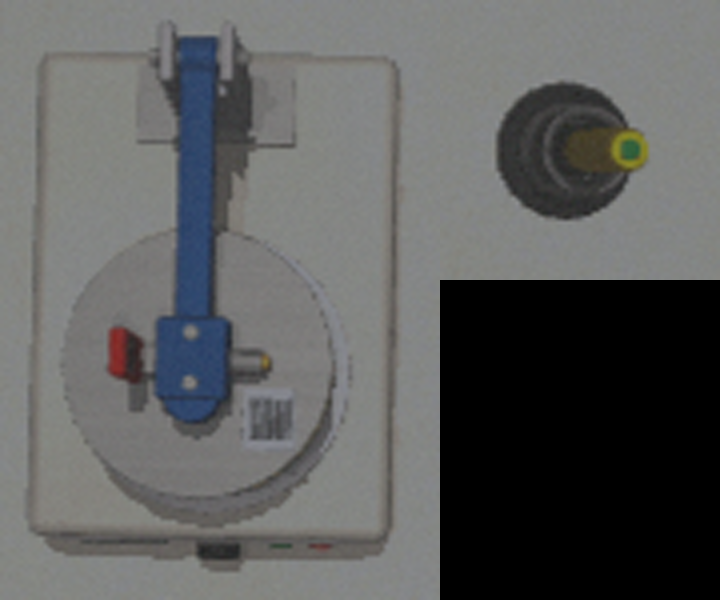

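Run:
```python
from h import *
T=cam('top');S=cam('scene')
im=cv2.imread('pics/scene0.png')[:,:,::-1].copy()
m=mask(im,(20,120,50),(36,255,255))[145:190,180:210];ys,xs=np.nonzero(m);xs+=180;ys+=145
print('scene yellow ext',xs.min(),xs.max(),ys.min(),ys.max(),'top row mean',xs[ys<ys.min()+4].mean(),'bot',xs[ys>ys.max()-4].mean())
top=(xs[ys<ys.min()+4].mean(),ys.min()+2.)
print('scanner top',tri([(T,(426.7,237.0)),(S,top)]))
for z in(.125,.133):print(z,plane(T,(426.7,237),z))
print('disc',plane(T,(411.1,237.3),.012))
print('cover',plane(T,(239.2,210.5),.161),'label',plane(T,(256.9,224.4),.162))
imt=cv2.imread('pics/top0.png')[:,:,::-1].copy()
m=mask(imt,(100,110,20),(125,255,255));m[:,:190]=0;m[:,300:]=0
ys,xs=np.nonzero(m);k=ys<195
v=[(y,xs[ys==y].mean()) for y in range(132,196)];v=np.array(v);p=np.polyfit(v[:,0],v[:,1],1)
a=plane(T,(np.polyval(p,195),195),.2);b=plane(T,(np.polyval(p,140),140),.2);d=b-a;print('yaw arm',np.arctan2(d[1],d[0]),a,b)
# base edges
for pts in([(200,135),(198.0,250)],[(289.2,135.5),(286.7,250)]):
    a,b=[plane(T,q,.069) for q in pts];d=a-b;print('edge yaw',np.arctan2(d[1],d[0]))
mr=mask(imt,(0,120,40),(6,255,255))|mask(imt,(174,120,40),(180,255,255));print('red',blobs(mr,10))
```

```text
scene yellow ext 189 200 152 180 top row mean 193.08 bot 195.14285714285714
scanner top (array([ 0.47531958, -0.38194969,  0.12858358]), [0.65, 0.53])
0.125 [ 0.4761954  -0.38441755  0.125     ]
0.133 [ 0.47619853 -0.38175045  0.133     ]
disc [ 0.47602865 -0.38113533  0.012     ]
cover [0.54428237 0.05713769 0.161     ] label [0.51148583 0.01666672 0.162     ]
yaw arm -0.02726977026915538 [0.5762786  0.05574368 0.2       ] [0.69997766 0.0523696  0.2       ]
edge yaw -0.0235008146561907
edge yaw -0.03954396656658398
red [(45, [217, 202, 5, 12], [219.3, 207.5])]
```

Call:
{"name": "step_arm", "arguments": {"increments": [[[20,-30,20],[0,0,0]],[[22,-34,10],[0,0,0]],[[22,-35,10],[0,0,0]],[[22,-35,10],[0,0,0]],[[22,-35,10],[0,0,0]],[[22,-35,10],[0,0,0]],[[22,-35,10],[0,0,0]],[[22,-35,0],[0,0,0]]], "fingers": 1}}

```text
time: 0.82
eef_pos: [0.3501, 0.3797, 0.3127]
tcp_rot: [0.132, 0.991, 0.001, 0.001]
contact_force: [0.2, 0.2, -0.2]
opening: 0.997
finger_force: 0.0
```

Call:
{"name": "step_arm", "arguments": {"increments": [[[20,-35,0],[0,0,0]],[[20,-35,0],[0,0,0]],[[20,-35,0],[0,0,0]],[[15,-38,0],[0,0,0]],[[10,-40,0],[0,0,0]],[[10,-40,0],[0,0,0]],[[5,-40,0],[0,0,0]],[[0,-41,0],[0,0,0]]]}}

```text
time: 1.48
eef_pos: [0.4491, 0.0749, 0.31]
tcp_rot: [0.132, 0.991, -0.0, -0.0]
contact_force: [0.3, 0.7, -0.5]
opening: 1.002
finger_force: 0.0
```

Run:
```python
from h import *
C,im=shot('wrist','w1');np.save('w1C.npy',np.array([*C[0],*C[1],*C[2].ravel()]))
print(proj(C,(.544,.057,.187)),proj(C,(.511,.016,.162)),proj(C,(.544,.092,.233)),readout.get_state()['time'])
```

```text
[289.92833348 309.61879772] [237.66675515 275.09053102] [337.1282127  332.02718923] 1.5333
```

View pics/w1.png

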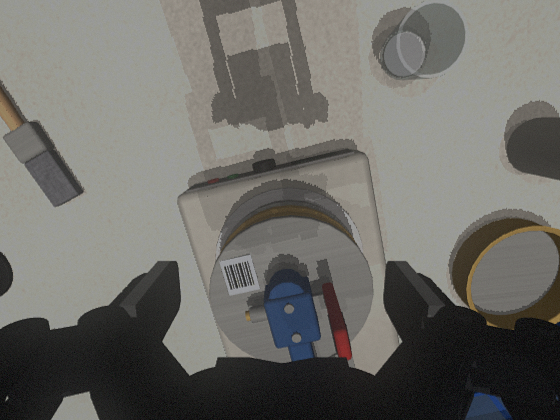

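Call:
{"name": "step_arm", "arguments": {"increments": [[[0,-41,0],[0,0,0]],[[0,-41,0],[0,0,0]],[[0,-41,0],[0,0,0]],[[0,-41,0],[0,0,0]],[[0,-41,0],[0,0,0]],[[0,-41,0],[0,0,0]],[[0,-41,0],[0,0,0]],[[0,-41,0],[0,0,0]]]}}

```text
time: 2.2
eef_pos: [0.4484, -0.253, 0.3101]
tcp_rot: [0.133, 0.991, 0.0, 0.0]
contact_force: [0.3, 1.1, -0.3]
opening: 0.999
finger_force: 0.0
```

Call:
{"name": "step_arm", "arguments": {"increments": [[[0,-41,-20],[0,0,0]],[[0,-35,-20],[0,0,0]],[[0,-22,-20],[0,0,0]],[[0,0,0],[0,0,0]],[[0,0,0],[0,0,0]]]}}

```text
time: 2.62
eef_pos: [0.448, -0.3456, 0.2497]
tcp_rot: [0.134, 0.991, 0.002, -0.002]
contact_force: [-0.3, -0.0, 0.8]
opening: 1.001
finger_force: 0.0
```

Run:
```python
from h import *
C,im=shot('wrist','w2');np.save('w2C.npy',np.array([*C[0],*C[1],*C[2].ravel()]))
print(readout.get_state()['eef_pos'],proj(C,(.476,-.381,.133)),proj(C,(.476,-.381,.0)))
```

```text
[ 0.44876415 -0.34520415  0.25145467] [247.83449412 248.96598584] [258.16865646 208.38301526]
```

View pics/w2.png

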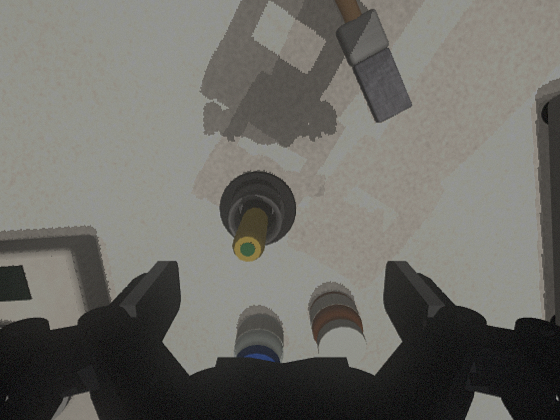

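Call:
{"name": "step_arm", "arguments": {"increments": [[[27,-36,0],[0,0,0]],[[0,0,-20],[0,0,0]],[[0,0,-35],[0,0,0]],[[0,0,-35],[0,0,0]],[[0,0,-35],[0,0,0]],[[0,0,-30],[0,0,0]],[[0,0,-15],[0,0,0]],[[0,0,-8],[0,0,0]]]}}

```text
time: 3.33
eef_pos: [0.4739, -0.3765, 0.0724]
tcp_rot: [0.132, 0.991, 0.001, -0.001]
contact_force: [0.1, 0.8, -0.0]
opening: 1.002
finger_force: 0.0
```

Call:
{"name": "step_arm", "arguments": {"increments": [[[0,0,0],[0,0,0]],[[0,0,0],[0,0,0]],[[0,0,0],[0,0,0]],[[0,0,0],[0,0,0]],[[0,0,0],[0,0,0]],[[0,0,0],[0,0,0]],[[0,0,0],[0,0,0]],[[0,0,0],[0,0,0]]], "fingers": -1, "grip_force": 40}}

```text
time: 4.0
eef_pos: [0.4749, -0.3802, 0.0761]
tcp_rot: [0.133, 0.991, -0.001, 0.001]
contact_force: [-0.8, 0.4, 5.9]
opening: 0.305
finger_force: 39.4
```

Run:
```python
from h import *
s=readout.get_state();print({k:np.round(s[k],4) for k in('time','eef_pos','tcp_rot','opening','finger_force','contact_force','qpos')})
v=np.load('w1C.npy');C=(v[:4],v[4:7],v[7:].reshape(3,3))
im=cv2.imread('pics/w1.png')[:,:,::-1].copy();g=cv2.cvtColor(im,cv2.COLOR_RGB2GRAY)
c=np.zeros_like(g);c[248:302,210:270]=g[248:302,210:270]
m=((c>205)*255).astype(np.uint8);print(blobs(m,30))
m=cv2.morphologyEx(m,cv2.MORPH_CLOSE,np.ones((9,9)));cs,_=cv2.findContours(m,0,2);k=max(cs,key=cv2.contourArea)
q=cv2.minAreaRect(k);b=cv2.boxPoints(q);P=np.array([plane(C,p,.162) for p in b]);print(q);print(P,P.mean(0),np.linalg.norm(P-np.roll(P,1,0),axis=1))
for i in range(4):
    d=P[i]-P[i-1];print(np.arctan2(d[1],d[0]))
T=cam('top');print(tri([(T,(256.9,224.4)),(C,q[0])]))
```

```text
{'time': np.float64(4.0), 'eef_pos': array([ 0.4749, -0.3802,  0.0761]), 'tcp_rot': array([ 0.1326,  0.9912, -0.0013,  0.0014]), 'opening': np.float64(0.3049), 'finger_force': np.float64(39.4136), 'contact_force': array([-0.8353,  0.435 ,  5.8508]), 'qpos': array([-8.4160e-01,  3.1080e-01,  1.8521e+00, -2.0000e-04,  9.7490e-01,
       -2.1464e+00])}
[]Traceback (most recent call last):
  File "<stdin>", line 7, in <module>
ValueError: max() iterable argument is empty
```

Call:
{"name": "step_arm", "arguments": {"increments": [[[0,0,12],[0,0,0]],[[0,0,25],[0,0,0]],[[0,0,37],[0,0,0]],[[0,0,37],[0,0,0]],[[0,0,37],[0,0,0]],[[0,0,37],[0,0,0]],[[0,0,30],[0,0,0]],[[0,0,9],[0,0,0]]]}}

```text
time: 4.67
eef_pos: [0.4752, -0.38, 0.3051]
tcp_rot: [0.132, 0.991, -0.003, 0.004]
contact_force: [0.6, -1.0, -0.3]
opening: 0.308
finger_force: 39.3
```

Run:
```python
from h import *
v=np.load('w1C.npy');C=(v[:4],v[4:7],v[7:].reshape(3,3))
im=cv2.imread('pics/w1.png')[:,:,::-1].copy();g=cv2.cvtColor(im,cv2.COLOR_RGB2GRAY)
sub=g[248:302,212:268];t=(int(np.percentile(sub,50))+int(sub.max()))//2;print(sub.max(),np.percentile(sub,50),t)
c=np.zeros_like(g);c[248:302,212:268]=sub
m=((c>t)*255).astype(np.uint8)
m=cv2.morphologyEx(m,cv2.MORPH_CLOSE,np.ones((7,7)));cs,_=cv2.findContours(m,0,2);k=max(cs,key=cv2.contourArea)
q=cv2.minAreaRect(k);b=cv2.boxPoints(q);P=np.array([plane(C,p,.162) for p in b]);print(q);print(P.mean(0),np.linalg.norm(P-np.roll(P,1,0),axis=1))
print([round(float(np.arctan2(*(P[i]-P[i-1])[1::-1])),3) for i in range(4)])
print(tri([(cam('top'),(256.9,224.4)),(C,q[0])]))
C,im=shot('scene');m=mask(im,(20,120,50),(36,255,255));m[:100]=0;m[:,:150]=0;m[200:]=0
print(blobs(m,20))
```

```text
163 118.0 140
((233.0882568359375, 268.8529357910156), (50.689937591552734, 40.98851776123047), 75.96376037597656)
[0.50435587 0.01365573 0.162     ] [0.05068714 0.03779175 0.05016815 0.03937819]
[3.05, 1.56, -0.061, -1.571]
(array([0.50940001, 0.01432813, 0.15424963]), [1.55, 3.77])
[(64, [182, 100, 11, 7], [187.4, 102.8])]
```

Run:
```python
from h import *
v=np.load('w1C.npy');C=(v[:4],v[4:7],v[7:].reshape(3,3))
im=cv2.imread('pics/w1.png')[:,:,::-1].copy();g=cv2.cvtColor(im,cv2.COLOR_RGB2GRAY)
# white border pixels vs grey cover
for t in(146,150,154):
    c=np.zeros_like(g);c[250:300,216:264]=g[250:300,216:264]
    m=((c>t)*255).astype(np.uint8);bl=[b for b in blobs(m,40)]
    n,l,st,_=cv2.connectedComponentsWithStats(m,connectivity=8);i=1+np.argmax(st[1:,4]);
    q=cv2.minAreaRect(np.argwhere(l==i)[:,::-1].astype(np.float32))
    P=np.array([plane(C,p,.162) for p in cv2.boxPoints(q)])
    print(t,st[i],np.round(q[0],1),P.mean(0).round(4),np.linalg.norm(P-np.roll(P,1,0),axis=1).round(4),[round(float(np.arctan2(*(P[i]-P[i-1])[1::-1])),3) for i in range(4)],tri([(cam('top'),(256.9,224.4)),(C,q[0])]))
```

```text
146 [220 255  40  40 470] [239.2 274.7] [0.5113 0.0174 0.162 ] [0.0363 0.0292 0.036  0.0301] [3.077, 1.586, -0.041, -1.548] (array([0.51164457, 0.01687874, 0.16028823]), [0.07, 0.17])
150 [220 255  39  40 416] [239.1 274.6] [0.5111 0.0174 0.162 ] [0.0355 0.0294 0.0352 0.0302] [3.057, 1.563, -0.061, -1.571] (array([0.51163606, 0.01686905, 0.16002098]), [0.06, 0.14])
154 [221 261  11  31  44] [225.7 276.1] [0.5092 0.0049 0.162 ] [0.0312 0.0036 0.0312 0.0037] [3.05, 1.555, -0.089, -1.58] (array([0.50759062, 0.0122294 , 0.17393365]), [2.28, 5.8])
```

Call:
{"name": "step_arm", "arguments": {"increments": [[[2,20,0],[0,0,0]],[[4,40,0],[0,0,0]],[[4,40,0],[0,0,0]],[[4,40,0],[0,0,0]],[[4,40,0],[0,0,0]],[[4,40,0],[0,0,0]],[[4,40,0],[0,0,0]],[[4,40,0],[0,0,0]]]}}

```text
time: 5.38
eef_pos: [0.5025, -0.0765, 0.2948]
tcp_rot: [0.133, 0.991, 0.001, -0.002]
contact_force: [0.8, 0.7, -1.9]
opening: 0.302
finger_force: 39.4
```

Call:
{"name": "step_arm", "arguments": {"increments": [[[4,40,0],[0,0,0]],[[2,30,0],[0,0,0]],[[0,16,0],[0,0,0]],[[0,8,0],[0,0,0]],[[0,0,0],[0,0,0]],[[0,0,0],[0,0,0]]]}}

```text
time: 5.88
eef_pos: [0.5094, 0.0148, 0.2964]
tcp_rot: [0.132, 0.991, -0.0, -0.001]
contact_force: [-0.4, 0.3, -0.7]
opening: 0.308
finger_force: 39.5
```

Run:
```python
from h import *
s=readout.get_state();print({k:np.round(s[k],4) for k in('time','eef_pos','tcp_rot','opening','contact_force')})
z=R.from_quat(s['tcp_rot']).as_matrix()[:,2];print(z)
W,im=shot('wrist','w3');S,im2=shot('scene','s3');T,im3=shot('top','t3')
a=cv2.resize(im2[100:250,230:400],None,fx=2,fy=2);o=np.zeros((420,560+340,3),np.uint8);o[:,:560]=im;o[:300,560:]=a
cv2.imwrite('pics/c3.png',cv2.resize(o,(800,373))[:,:,::-1])
```

```text
{'time': np.float64(5.8833), 'eef_pos': array([0.5094, 0.0148, 0.2964]), 'tcp_rot': array([ 1.323e-01,  9.912e-01, -3.000e-04, -1.300e-03]), 'opening': np.float64(0.3083), 'contact_force': array([-0.3665,  0.3091, -0.6642])}
[-2.73298549e-03 -1.86214012e-04 -9.99996248e-01]
```

View pics/c3.png

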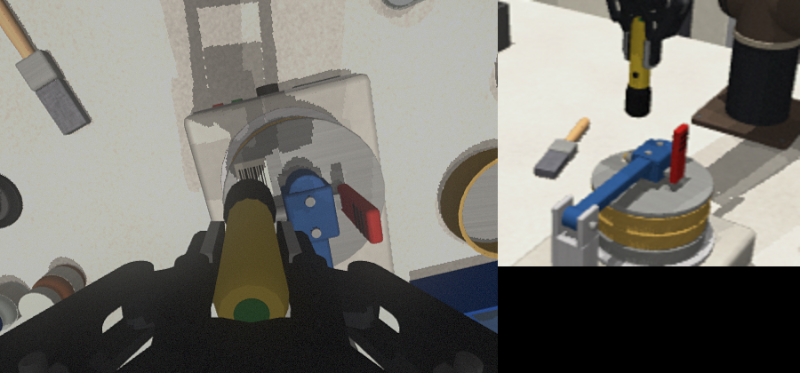

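Call:
{"name": "step_arm", "arguments": {"increments": [[[2,2,3.5],[0,0,0]],[[0,0,0],[0,0,0]],[[0,0,0],[0,0,0]],[[0,0,0],[0,0,0]]]}}

```text
time: 6.37
eef_pos: [0.5121, 0.0167, 0.3017]
tcp_rot: [0.133, 0.991, -0.0, 0.0]
contact_force: [-1.1, 0.2, -1.7]
opening: 0.306
finger_force: 39.5
```

Run:
```python
from h import *
s=readout.get_state();print({k:np.round(s[k],4) for k in('time','eef_pos','tcp_rot','dq')})
Z=R.from_quat(s['tcp_rot']).as_matrix()[:,2]
p=s['eef_pos']
for n in('wrist','scene'):
    C,im=shot(n,n+'4')
    m=mask(im,(18,100,25),(36,255,255))
    if n=='wrist': m[:, :230]=0;m[:,345:]=0;m[:200]=0
    else: m[:,:270]=0;m[:,350:]=0;m[160:]=0;m[:100]=0
    pr=[proj(C,p+Z*d) for d in(-.03,.0,.02,.03,.068)]
    f=np.polyfit([q[1] for q in pr],[q[0] for q in pr],1)
    ys,xs=np.nonzero(m)
    print(n,np.round(pr,1).tolist())
    for y in range(ys.min(),ys.max()+1,6 if n=='wrist' else 3):
        k=xs[ys==y]
        if len(k):print(y,k.min(),k.max(),round(k.min()/2+k.max()/2-np.polyval(f,y),1),end=' | ')
    g=im.max(2)
    print()
    if n=='scene':
        m=(g<45).astype(np.uint8)
        for y in range(125,162,3):
            k=np.nonzero(m[y,300:350])[0]+300
            if len(k):print(y,k.min(),k.max(),round(k.min()/2+k.max()/2-np.polyval(f,y),1),end=' | ')
    else:
        m=(g<50).astype(np.uint8)
        for y in range(196,236,5):
            k=np.nonzero(m[y,245:320])[0]+245
            if len(k):print(y,k.min(),k.max(),round(k.min()/2+k.max()/2-np.polyval(f,y),1),end=' | ')
```

```text
{'time': np.float64(6.3667), 'eef_pos': array([0.5121, 0.0167, 0.3017]), 'tcp_rot': array([ 1.328e-01,  9.911e-01, -0.000e+00,  2.000e-04]), 'dq': array([ 0.0041, -0.0011,  0.0047, -0.0013,  0.0017,  0.0005])}
wrist [[280.5, 301.0], [280.7, 267.1], [280.8, 250.7], [280.8, 243.8], [280.9, 223.1]]
223 278 278 -2.9 | 229 265 295 -0.9 | 235 260 301 -0.4 | 241 258 305 0.7 | 247 256 306 0.2 | 253 256 307 0.7 | 259 255 308 0.8 | 265 253 310 0.8 | 271 252 312 1.3 | 277 251 313 1.3 | 283 250 314 1.4 | 289 249 316 1.9 | 295 247 317 1.4 | 301 246 318 1.5 | 307 245 320 2.0 | 313 244 321 2.0 | 319 243 323 2.6 | 325 242 329 5.1 | 331 241 325 2.6 | 337 240 324 1.7 | 343 235 324 -0.8 | 349 244 322 2.7 | 355 246 320 2.7 | 367 306 306 25.8 | 373 255 255 -25.2 | 
196 275 285 -1.1 | 201 276 286 -0.0 | 206 268 296 1.0 | 211 261 301 0.0 | 216 260 303 0.5 | 221 259 306 1.6 | 226 262 307 3.6 | 231 259 308 2.6 | scene [[310.9, 120.6], [310.2, 133.5], [309.8, 141.9], [309.5, 146.0], [308.7, 161.2]]
107 310 311 -1.1 | 110 306 312 -2.5 | 113 305 313 -2.3 | 116 305 313 -2.1 | 119 305 313 -2.0 | 122 304 312 -2.8 | 125 305 312 -2.2 | 128 304 312 -2.5 | 131 304 311 -2.8 | 134 305 311 -2.2 | 137 305 314 -0.5 | 140 305 315 0.1 | 143 305 315 0.3 | 146 304 315 -0.0 | 
125 301 321 0.3 | 128 303 321 1.5 | 131 303 321 1.7 | 134 316 319 7.3 | 140 307 308 -2.4 | 149 303 315 -0.4 | 152 303 315 -0.2 | 155 303 315 -0.1 | 158 303 315 0.1 | 161 303 315 0.3 |
```

Call:
{"name": "step_arm", "arguments": {"increments": [[[0,0,0],[0,0,0]],[[0,0,0],[0,0,0]],[[0,0,0],[0,0,0]],[[0,0,0],[0,0,0]],[[0,0,0],[0,0,0]],[[0,0,0],[0,0,0]],[[0,0,0],[0,0,0]],[[0,0,0],[0,0,0]]]}}

```text
time: 7.13
eef_pos: [0.512, 0.0171, 0.3015]
tcp_rot: [0.132, 0.991, -0.0, 0.0]
contact_force: [0.2, -0.4, -0.7]
opening: 0.306
finger_force: 39.5
```

Call:
{"name": "step_arm", "arguments": {"increments": [[[0,0,0],[0,0,0]],[[0,0,0],[0,0,0]],[[0,0,0],[0,0,0]],[[0,0,0],[0,0,0]],[[0,0,0],[0,0,0]],[[0,0,0],[0,0,0]],[[0,0,0],[0,0,0]],[[0,0,0],[0,0,0]]]}}

```text
time: 7.8
eef_pos: [0.512, 0.0171, 0.3015]
tcp_rot: [0.133, 0.991, 0.0, 0.0]
contact_force: [-0.1, 0.4, -0.8]
opening: 0.305
finger_force: 39.5
```

Call:
{"name": "step_arm", "arguments": {"increments": [[[0,0,0],[0,0,0]],[[0,0,0],[0,0,0]],[[0,0,0],[0,0,0]],[[0,0,0],[0,0,0]],[[-2,-20,0],[0,0,0]],[[-4,-40,0],[0,0,0]],[[-4,-40,0],[0,0,0]],[[-4,-40,0],[0,0,0]]]}}

```text
time: 8.47
eef_pos: [0.4977, -0.1239, 0.3017]
tcp_rot: [0.132, 0.991, -0.0, 0.0]
contact_force: [0.3, -0.6, -1.7]
opening: 0.311
finger_force: 39.6
```

Call:
{"name": "step_arm", "arguments": {"increments": [[[-4,-40,0],[0,0,0]],[[-4,-40,0],[0,0,0]],[[-4,-40,0],[0,0,0]],[[-4,-40,0],[0,0,0]],[[-4,-40,0],[0,0,0]],[[-3,-37,0],[0,0,0]],[[0,-14,0],[0,0,0]],[[0,-6,0],[0,0,0]]]}}

```text
time: 9.13
eef_pos: [0.4743, -0.3824, 0.3009]
tcp_rot: [0.134, 0.991, 0.0, -0.0]
contact_force: [-0.9, 0.4, -0.1]
opening: 0.307
finger_force: 39.7
```

Call:
{"name": "step_arm", "arguments": {"increments": [[[0,0,0],[0,0,0]],[[0,0,0],[0,0,0]],[[0,0,0],[0,0,0]],[[0,0,0],[0,0,0]]]}}

```text
time: 9.47
eef_pos: [0.4755, -0.3783, 0.3018]
tcp_rot: [0.131, 0.991, 0.0, 0.0]
contact_force: [0.1, -0.3, 0.0]
opening: 0.305
finger_force: 39.6
```

Run:
```python
from h import *
s=readout.get_state();print({k:np.round(s[k],4) for k in('time','eef_pos','tcp_rot','opening','contact_force')})
print((np.array([.4755,-.3805,.078])-s['eef_pos'])*1e3)
```

```text
{'time': np.float64(9.4667), 'eef_pos': array([ 0.4755, -0.3783,  0.3018]), 'tcp_rot': array([1.315e-01, 9.913e-01, 1.000e-04, 1.000e-04]), 'opening': np.float64(0.3048), 'contact_force': array([ 0.0914, -0.3252,  0.0359])}
[-4.08827716e-02 -2.23597299e+00 -2.23799890e+02]
```

Call:
{"name": "step_arm", "arguments": {"increments": [[[0,-2,-20],[0,0,0]],[[0,0,-38],[0,0,0]],[[0,0,-40],[0,0,0]],[[0,0,-40],[0,0,0]],[[0,0,-30],[0,0,0]],[[0,0,-12],[0,0,0]],[[0,0,-12],[0,0,0]],[[0,0,-12],[0,0,0]]]}}

```text
time: 10.13
eef_pos: [0.4762, -0.3823, 0.0986]
tcp_rot: [0.132, 0.991, -0.001, 0.001]
contact_force: [-0.7, -0.2, -0.4]
opening: 0.305
finger_force: 39.6
```

Call:
{"name": "step_arm", "arguments": {"increments": [[[0,0,-10],[0,0,0]],[[0,0,-6],[0,0,0]],[[0,0,-4],[0,0,0]],[[0,0,0],[0,0,0]],[[0,0,0],[0,0,0]]]}}

```text
time: 10.55
eef_pos: [0.4754, -0.3823, 0.0782]
tcp_rot: [0.133, 0.991, -0.0, 0.0]
contact_force: [-0.5, -0.8, -1.6]
opening: 0.306
finger_force: 39.6
```

Run:
```python
from h import *
s=readout.get_state();print({k:np.round(s[k],4) for k in('time','eef_pos','tcp_rot','opening','contact_force')})
```

```text
{'time': np.float64(10.55), 'eef_pos': array([ 0.4754, -0.3823,  0.0782]), 'tcp_rot': array([ 1.325e-01,  9.912e-01, -4.000e-04,  5.000e-04]), 'opening': np.float64(0.3059), 'contact_force': array([-0.5304, -0.8011, -1.6402])}
```

Call:
{"name": "step_arm", "arguments": {"increments": [[[0,0,-2],[0,0,0]],[[0,0,0],[0,0,0]],[[0,0,0],[0,0,0]]]}}

```text
time: 10.8
eef_pos: [0.4753, -0.3823, 0.0762]
tcp_rot: [0.133, 0.991, -0.0, 0.001]
contact_force: [-0.2, -0.1, -0.4]
opening: 0.312
finger_force: 39.7
```

Call:
{"name": "step_arm", "arguments": {"increments": [[[0,0,0],[0,0,0]],[[0,0,0],[0,0,0]],[[0,0,0],[0,0,0]],[[0,0,0],[0,0,0]],[[0,0,0],[0,0,0]],[[0,0,0],[0,0,0]],[[0,0,0],[0,0,0]]], "fingers": 1}}

```text
time: 11.38
eef_pos: [0.475, -0.3819, 0.0756]
tcp_rot: [0.132, 0.991, -0.0, 0.0]
contact_force: [0.8, 0.6, 0.0]
opening: 0.997
finger_force: 0.0
```

Call:
{"name": "step_arm", "arguments": {"increments": [[[0,0,10],[0,0,0]],[[0,0,20],[0,0,0]],[[0,0,38],[0,0,0]],[[0,0,40],[0,0,0]],[[0,0,40],[0,0,0]],[[0,0,40],[0,0,0]],[[0,0,40],[0,0,0]],[[0,0,38],[0,0,0]]]}}

```text
time: 12.05
eef_pos: [0.4748, -0.3816, 0.3451]
tcp_rot: [0.132, 0.991, -0.001, 0.001]
contact_force: [-0.1, -1.6, -0.1]
opening: 1.003
finger_force: 0.0
```

Call:
{"name": "step_arm", "arguments": {"increments": [[[0,20,0],[0,0,0.03]],[[0,40,0],[0,0,0.03]],[[0,40,0],[0,0,0.03]],[[0,40,0],[0,0,0.03]],[[0,40,0],[0,0,0.03]],[[0,40,0],[0,0,0.03]],[[0,40,0],[0,0,0.03]],[[0,40,0],[0,0,0.02]]]}}

```text
time: 12.72
eef_pos: [0.4744, -0.08, 0.3425]
tcp_rot: [0.017, 1.0, -0.0, 0.001]
contact_force: [0.6, -0.2, -0.7]
opening: 1.002
finger_force: 0.0
```

Call:
{"name": "step_arm", "arguments": {"increments": [[[0,40,0],[0,0,0]],[[0,40,0],[0,0,0]],[[-5,40,0],[0,0,0]],[[-5,30,0],[0,0,0]],[[-5,20,0],[0,0,0]],[[0,0,0],[0,0,0]],[[0,0,0],[0,0,0]],[[0,0,0],[0,0,0]]]}}

```text
time: 13.38
eef_pos: [0.4601, 0.0876, 0.342]
tcp_rot: [0.018, 1.0, -0.0, 0.0]
contact_force: [-1.0, 0.1, -0.9]
opening: 1.0
finger_force: 0.0
```

Run:
```python
from h import *
s=readout.get_state();print({k:np.round(s[k],4) for k in('time','eef_pos','tcp_rot','qpos')})
C,im=shot('wrist','w5');np.save('w5C.npy',np.array([*C[0],*C[1],*C[2].ravel()]))
S,im2=shot('scene','s5');T,im3=shot('top','t5')
print(proj(C,(.5463,.0929,.233)),proj(C,(.5463,.0929,.247)),proj(C,(.5463,.0929,.205)))
o=np.zeros((420,800,3),np.uint8);o[:,:560]=im;o[:210,560:]=cv2.resize(im2[100:205,120:240],None,fx=2,fy=2);o[210:,560:]=cv2.resize(im3[190:295,360:480],None,fx=2,fy=2)
cv2.imwrite('pics/c5.png',o[:,:,::-1])
```

```text
{'time': np.float64(13.3833), 'eef_pos': array([0.4601, 0.0876, 0.342 ]), 'tcp_rot': array([ 1.800e-02,  9.998e-01, -3.000e-04,  4.000e-04]), 'qpos': array([-2.8700e-02, -2.5170e-01,  1.9232e+00, -6.0000e-04,  1.4693e+00,
       -1.5635e+00])}
[291.43990068 307.39063139] [291.93415774 316.85538585] [290.58096501 290.94247946]
```

View pics/c5.png

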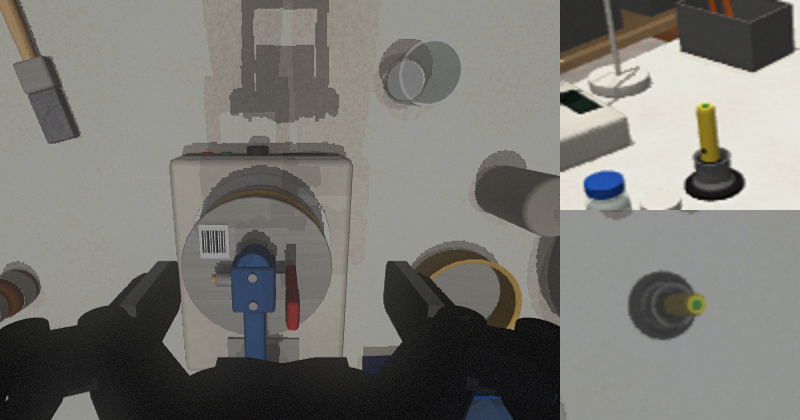

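Run:
```python
from h import *
def ld(n):
    v=np.load(n);return (v[:4],v[4:7],v[7:].reshape(3,3))
yaw=-.035;c,s=np.cos(yaw),np.sin(yaw);Rz=np.array([[c,-s,0],[s,c,0],[0,0,1]])
O=np.array([.5451,.0579,0])
obs=[]
for n,C in(('w1',ld('w1C.npy')),('w5',ld('w5C.npy')),('scene0',cam('scene')),('top0',cam('top'))):
    im=cv2.imread(f'pics/{n}.png')[:,:,::-1].copy()
    m=mask(im,(0,110,40),(8,255,255))|mask(im,(172,110,40),(180,255,255))
    b=[q for q in blobs(m,25) if {'w1':300<q[2][0]<360 and q[2][1]>260,'w5':270<q[2][0]<310 and q[2][1]>240,'scene0':320<q[2][0]<340,'top0':210<q[2][0]<225}[n]]
    pr=np.array([proj(C,O+Rz@np.array([x,y,z])) for x in(-.013,.013) for y in(.03,.04) for z in(.205,.247)])
    print(n,b,'pred bbox',pr.min(0).round(1),(pr.max(0)-pr.min(0)).round(1))
    if n=='w5':
        for y in range(265,332,6):
            k=np.nonzero(m[y,270:310])[0]+270
            if len(k):print(y,k.min(),k.max())
C5=ld('w5C.npy');im=cv2.imread('pics/w5.png')[:,:,::-1].copy()
m=mask(im,(100,110,20),(125,255,255))
for y in range(262,356,8):
    k=np.nonzero(m[y,220:300])[0]+220
    z=.205;print(y,k.min(),k.max(),plane(C5,((k.min()+k.max())/2,y),z).round(4))
```

```text
w1 [(407, [333, 326, 19, 34], [342.3, 343.0])] pred bbox [324.3 298.5] [28.3 64.8]
w5 [(326, [287, 301, 12, 29], [292.5, 315.1])] pred bbox [285.1 277.9] [13.3 53.4]
265 290 290
301 289 293
307 287 298
313 287 298
319 287 298
325 287 298
scene0 [(222, [327, 170, 10, 34], [331.0, 186.4])] pred bbox [325.9 167.8] [11.4 23.1]
top0 [(50, [217, 202, 5, 12], [219.3, 207.7])] pred bbox [216.1 201. ] [ 7.5 13.5]
262 238 266 [0.5166 0.0595 0.205 ]
270 232 273 [0.5244 0.0595 0.205 ]
278 232 273 [0.5322 0.0591 0.205 ]
286 232 273 [0.5401 0.0586 0.205 ]
294 233 273 [0.5481 0.0586 0.205 ]
302 233 274 [0.5562 0.0585 0.205 ]
310 234 273 [0.5645 0.0581 0.205 ]
318 245 263 [0.5728 0.058  0.205 ]
326 245 263 [0.5813 0.0575 0.205 ]
334 245 263 [0.5899 0.057  0.205 ]
342 246 264 [0.5986 0.0575 0.205 ]
350 246 264 [0.6074 0.057  0.205 ]
```

Call:
{"name": "step_arm", "arguments": {"increments": [[[20,2,0],[0,0,0]],[[33,2,0],[0,0,0]],[[33,1.5,-20],[0,0,0]],[[0,0,-34],[0,0,0]],[[0,0,-30],[0,0,0]],[[0,0,-10],[0,0,0]],[[0,0,0],[0,0,0]],[[0,0,0],[0,0,0]]], "fingers": 0}}

```text
time: 14.2
eef_pos: [0.5463, 0.093, 0.2482]
tcp_rot: [0.018, 1.0, -0.0, 0.0]
contact_force: [0.1, 0.3, 1.5]
opening: 0.505
finger_force: 0.0
```

Run:
```python
from h import *
s=readout.get_state();print({k:np.round(s[k],4) for k in('time','eef_pos','tcp_rot','opening','contact_force')})
C,im=shot('wrist','w6');S,im2=shot('scene','s6')
o=np.zeros((420,800,3),np.uint8);o[:,:560]=im;o[:300,560:]=cv2.resize(im2[120:220,270:350],None,fx=3,fy=3);cv2.imwrite('pics/c6.png',o[:,:,::-1])
```

```text
{'time': np.float64(14.2), 'eef_pos': array([0.5463, 0.093 , 0.2482]), 'tcp_rot': array([ 1.840e-02,  9.998e-01, -0.000e+00,  1.000e-04]), 'opening': np.float64(0.5049), 'contact_force': array([0.0745, 0.3286, 1.4862])}
```

View pics/c6.png

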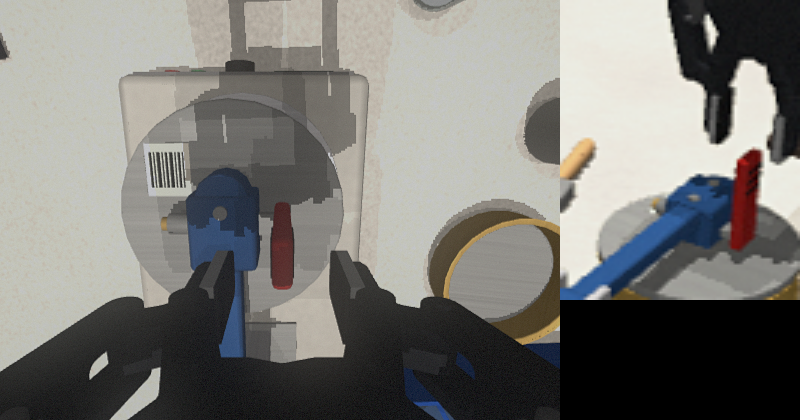

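Call:
{"name": "step_arm", "arguments": {"increments": [[[0,0,-12],[0,0,0]],[[0,0,-12],[0,0,0]],[[0,0,-7],[0,0,0]],[[0,0,0],[0,0,0]],[[0,0,0],[0,0,0]]]}}

```text
time: 14.72
eef_pos: [0.5454, 0.0937, 0.2154]
tcp_rot: [0.018, 1.0, 0.0, -0.001]
contact_force: [-0.0, 0.4, 0.2]
opening: 0.5
finger_force: 0.0
```

Call:
{"name": "step_arm", "arguments": {"increments": [[[0,0,0],[0,0,0]],[[0,0,0],[0,0,0]],[[0,0,0],[0,0,0]],[[0,0,0],[0,0,0]],[[0,0,0],[0,0,0]],[[0,0,0],[0,0,0]],[[0,0,0],[0,0,0]],[[0,0,0],[0,0,0]]], "fingers": -1, "grip_force": 70}}

```text
time: 15.38
eef_pos: [0.5464, 0.0932, 0.2172]
tcp_rot: [0.018, 1.0, -0.0, 0.001]
contact_force: [-1.3, -2.7, 3.6]
opening: 0.101
finger_force: 69.2
```

Run:
```python
from h import *
s=readout.get_state();print({k:np.round(s[k],4) for k in('time','eef_pos','tcp_rot','opening','contact_force','wrist_torque')})
```

```text
{'time': np.float64(15.3833), 'eef_pos': array([0.5464, 0.0932, 0.2172]), 'tcp_rot': array([ 1.780e-02,  9.998e-01, -4.000e-04,  5.000e-04]), 'opening': np.float64(0.1007), 'contact_force': array([-1.2513, -2.6964,  3.5718]), 'wrist_torque': array([-0.5026,  0.1361,  0.02  ])}
```

Call:
{"name": "step_arm", "arguments": {"increments": [[[0.1,3,0],[0,0,0]],[[0.1,3,0],[0,0,0]],[[0.1,3,0],[0,0,0]],[[0.1,2.5,0],[0,0,0]],[[0,0,0],[0,0,0]],[[0,0,0],[0,0,0]]]}}

```text
time: 15.88
eef_pos: [0.5467, 0.1039, 0.2171]
tcp_rot: [0.018, 1.0, -0.002, 0.0]
contact_force: [-0.9, -6.6, 3.3]
opening: 0.104
finger_force: 69.3
```

Run:
```python
from h import *
s=readout.get_state();print({k:np.round(s[k],4) for k in('time','eef_pos','tcp_rot','opening','contact_force','wrist_torque')})
# lift increments: rotate about hinge
yaw=-.03;ax=np.array([-np.sin(yaw),np.cos(yaw),0]);H=np.array([.5451,.0579,0])+np.array([.17*np.cos(yaw),.17*np.sin(yaw),.195])
p=s['eef_pos'];q=p
th=0
for d in [.02,.04]+[.06]*8:
    th+=d;n=H+R.from_rotvec(ax*th).apply(p-H);print(round(th,3),((n-q)*1e3).round(1),(ax*d).round(4));q=n
```

```text
{'time': np.float64(15.8833), 'eef_pos': array([0.5467, 0.1039, 0.2171]), 'tcp_rot': array([ 1.770e-02,  9.998e-01, -1.800e-03,  4.000e-04]), 'opening': np.float64(0.1041), 'contact_force': array([-0.9362, -6.5784,  3.3441]), 'wrist_torque': array([-1.1315,  0.0828,  0.0053])}
0.02 [ 0.5 -0.   3.4] [0.0006 0.02   0.    ]
0.06 [ 1.2 -0.   6.7] [0.0012 0.04   0.    ]
0.12 [ 2.2 -0.1 10. ] [0.0018 0.06   0.    ]
0.18 [ 2.8 -0.1  9.9] [0.0018 0.06   0.    ]
0.24 [ 3.4 -0.1  9.7] [0.0018 0.06   0.    ]
0.3 [ 4.  -0.1  9.5] [0.0018 0.06   0.    ]
0.36 [ 4.6 -0.1  9.2] [0.0018 0.06   0.    ]
0.42 [ 5.1 -0.2  8.9] [0.0018 0.06   0.    ]
0.48 [ 5.6 -0.2  8.6] [0.0018 0.06   0.    ]
0.54 [ 6.1 -0.2  8.2] [0.0018 0.06   0.    ]
```

Call:
{"name": "step_arm", "arguments": {"increments": [[[0.5,0,3.4],[0,0.02,0]],[[1.2,0,6.7],[0,0.04,0]],[[0,0,0],[0,0,0]],[[0,0,0],[0,0,0]]]}}

```text
time: 16.22
eef_pos: [0.548, 0.1036, 0.2253]
tcp_rot: [0.018, 0.999, -0.002, -0.031]
contact_force: [-0.8, -8.6, -2.1]
opening: 0.102
finger_force: 68.8
```

Run:
```python
from h import *
s=readout.get_state();print({k:np.round(s[k],4) for k in('time','eef_pos','tcp_rot','opening','contact_force','wrist_torque')})
```

```text
{'time': np.float64(16.2167), 'eef_pos': array([0.548 , 0.1036, 0.2253]), 'tcp_rot': array([ 0.018 ,  0.9994, -0.0024, -0.0307]), 'opening': np.float64(0.1021), 'contact_force': array([-0.7572, -8.5896, -2.0603]), 'wrist_torque': array([-1.0036, -0.372 ,  0.0498])}
```

Call:
{"name": "step_arm", "arguments": {"increments": [[[2.2,0,10],[0,0.06,0]],[[2.8,-0.1,9.9],[0.002,0.06,0]],[[3.4,-0.1,9.7],[0.002,0.06,0]],[[4,-0.1,9.5],[0.002,0.06,0]],[[4.6,-0.1,9.2],[0.002,0.06,0]],[[5.1,-0.2,8.9],[0.002,0.06,0]],[[5.6,-0.2,8.6],[0.002,0.06,0]],[[4.5,-0.1,6.2],[0.002,0.045,0]]]}}

```text
time: 16.88
eef_pos: [0.5794, 0.1027, 0.2979]
tcp_rot: [0.017, 0.964, 0.001, -0.264]
contact_force: [-5.5, -7.4, -0.4]
opening: 0.104
finger_force: 68.8
```

Call:
{"name": "step_arm", "arguments": {"increments": [[[0,0,0],[0,0,0]],[[0,0,0],[0,0,0]],[[0,0,0],[0,0,0]],[[0,0,0],[0,0,0]],[[0,0,0],[0,0,0]],[[0,0,0],[0,0,0]]]}}

```text
time: 17.38
eef_pos: [0.579, 0.1027, 0.2974]
tcp_rot: [0.017, 0.965, 0.001, -0.262]
contact_force: [-4.6, -7.2, -0.8]
opening: 0.104
finger_force: 68.8
```

Run:
```python
from h import *
s=readout.get_state();print({k:np.round(s[k],4) for k in('time','eef_pos','tcp_rot','dq','opening','contact_force','wrist_torque')})
H=np.array([.5451+.17,.0579-.0051,.195]);d=H-s['eef_pos'];print('angle',np.arctan2(-d[2],d[0])-np.arctan2(.0221,.1684))
S,im2=shot('scene','s7');T,im3=shot('top','t7')
o=np.zeros((420,800,3),np.uint8);o[:]=0;o[:,:560]=im2;o[:340,560:]=cv2.resize(im2[120:290,230:350],None,fx=2,fy=2);cv2.imwrite('pics/c7.png',o[:,:,::-1])
```

```text
{'time': np.float64(17.3833), 'eef_pos': array([0.579 , 0.1027, 0.2974]), 'tcp_rot': array([ 1.740e-02,  9.648e-01,  6.000e-04, -2.624e-01]), 'dq': array([ 0.0012,  0.0005, -0.0004,  0.0009,  0.0004, -0.0002]), 'opening': np.float64(0.104), 'contact_force': array([-4.6349, -7.1873, -0.7538]), 'wrist_torque': array([-0.8198,  0.2281,  0.5878])}
angle 0.514498027242653
```

View pics/c7.png

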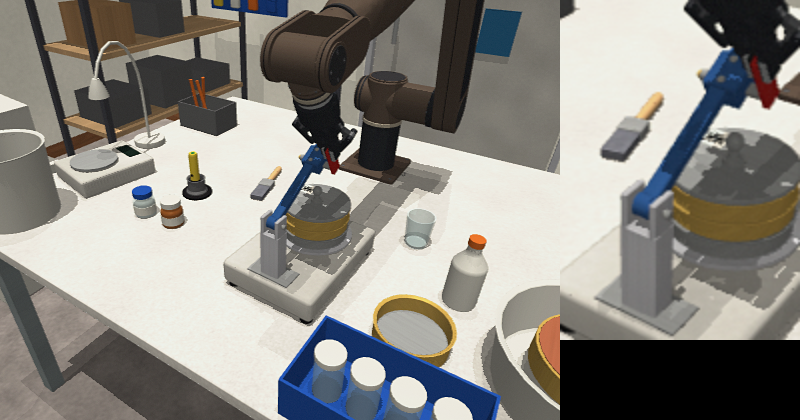

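The picture shows the blue arm raised with its socket at about (320,155), clear of the ball. The red tab is in the fingers at (332,162), the reader stands in its holster at (194,165), and the other things are where they were.

```bash
python3 -c "
from plant import sign_off
print(sign_off())"
```

```text
the job is handed in; nothing more can be done
None
```

The job is done and handed in: I held the reader still about 7 cm above the label for over a second and put it back upright in its holster, then unlatched the hold-down arm, which the gripper is holding still at about 29.5 degrees; nothing else was knocked.

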